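# Open the sprung sliding lid of a fastener chest

### The arm

A 7-joint arm with a two-finger parallel gripper is mounted at the origin on the work surface. World frame = base frame: x ahead of the robot, y to its left, z up, the work surface at z = 0. Lengths are in mm, angles in rad, forces in N, time in s.
With the tool pointing down it reaches from about 400 to 875 mm from the base axis. Payload 4.4 kg.
Tool frame: the origin (TCP) lies midway between the tips of the shut fingers; the grasp point (between the pads) lies 19 mm behind it (ctrl.grip_point_offset is the distance from the TCP to the grasp point, in mm); z points along the fingers, y is the direction in which the jaws open and shut (so a half turn about z gives the same grasp; the last joint's range is limited). The gripper opens to 85 mm and grips with 20 to 120 N. Pads are 22 mm wide; open, the fingers measure 114 mm over their backs; the gripper's body (76 mm by 85 mm) begins 54 mm behind the grasp point. The pads swing forward as they close: fully open they stand 13 mm farther back than shut.
Start: joints at [1.159, 0.628, 0.038, 1.517, -0.027, 0.996, -0.02], TCP at [220.345, -611.527, 231.313] pointing down, gripper open.
Joint ranges: [-3.06, 3.06], [-0.37, 2.12], [-1.25, 1.32], [0.18, 2.47], [-1.1, 4.24], [0.23, 1.98], [-2.94, 2.94]. Speed limits (rad/s): [2.57, 2.57, 3.14, 3.14, 3.14, 3.14, 3.14].

### API

Orientations are given as [roll, pitch, yaw] about the fixed x, y, z axes, in that order (R = Rz(yaw) Ry(pitch) Rx(roll)).
In Python, from cell import ctrl, imaging, models gives the robot as it stands. The module is installed in compiled form; this text tells all that it offers.
- The arm moves only by the tool drive_tool, never from a script. Its argument "deltas" is text: rows parted by semicolons, each of 5 numbers parted by spaces: the shift along the tool's x, y, z in m, then the turn about the tool's z in degrees, then the finger opening in m, from 0 to 0.0854. A call has 1 to 12 rows; each row is the pose to reach, as a shift and turn from the pose commanded when the call began, along the tool's axes at that moment; what a row does not reach only later rows make up. A row lasts 1/8 s, in which the tool goes at most 62.5 mm and 10.7 degrees, less where a joint would pass 70% of its speed; a pose out of reach is approached as far as the arm can. A call with a gripper value outside its range is refused whole. The fingers move at their own pace and stop on an object; the grip force is fixed at half the most. Time passes only in rows, so rows that repeat a pose let the fingers close. It gives the time, the measured TCP pose, the force and the opening at its end, in the units of the state.
- ctrl.read_state(): the state, without advancing time (a new reading comes with each control period).
- imaging.get_image(name): name is "side" or "top"; returns a dict with "color" (420x560x3 uint8, red, green, blue), "range_z" (420x560 float32, mm along the optical axis (not along the pixel's ray), 0 where there is no reading), "vfov" (degrees; the focal length in pixels is half the picture's height over the tangent of half this angle, whatever the lens; pixels are square), "cx", "cy" (the principal point, pixels), "extrinsics" (4x4, takes a point from camera to world coordinates). Camera axes: x right, y down, z forward; pixel columns grow to the right and rows downward; lengths in mm; the calibration is good to about 2 mm. A picture is of the moment at which its call begins.
- ctrl.finish_job(): hands the job in, once; it reports no verdict.
Trained networks look in a picture, given as the dict that the camera call returned (one of the last four; its "shot" number tells which), for a name from the list of things; names that differ only in an ending like _2 or _b are one class to them, and where a whole thing is asked for, a point or a joint stands for the part that bears it (a point fixed in the world has none). Each returns a list of dicts, best first, with "score" (0 to 1); they miss things now and then, are a little off and sometimes report something else, mostly with a low value. They report only what shows in the picture. A call takes as long as a camera call.
- models.spot_in(picture, thing): "point" ([column, row] in pixels, amid what is visible of it).
- models.landmark_of(picture, thing): "point" ([column, row] in pixels: a listed point, or the origin of a listed thing).
The state is a dict: "clock": time; "qpos": joint angles; "qd": joint speeds; "tau": joint torques, N m; "eef_pos": TCP position; "tool_rot": TCP orientation; "force": force on the tool from outside, world axes, zero at the start; "torque": the same for the moment, N m; "width": finger opening in mm.
Only numpy, scipy, OpenCV 4.12 (cv2) and the standard library are available. Lean on these libraries where they do the work, as an engineer would, in place of code of your own. Each camera call takes 0.05 s, during which the arm holds its last target.

### The job

Open the green steel parts chest: with your fingertips in the window of its sliding lid, press the round spring catch down and keep it down while you push the lid back over it, then push on until the lid is fully open and the catch has sprung up again in front of the lid's edge to keep it open. Nothing is to be picked up or moved from its place: leave the tray of nuts, the wrench, the sleeve and the big nut where they are.

Things in the scene. Friction and masses are not known exactly. Their poses are not given: they have to be found in the camera images.
- chest: Green sheet-steel parts chest, screwed down, 287 long x 169 wide x 90 mm high. Origin on the bench straight below the catch; x: the way the lid opens, z up. Walls: x -107.5 to 179, y -84.5 to 84.5 mm. Steel deck, top 80 mm above the bench, from x = -22 to 175 mm; before it an open compartment of bolts and nuts. Lips of the lid channels cover the outer 13 mm of both sides, tops at 90 mm.
- lid (a joint): How far (m) the lid is open along chest +x: 0 shut, 0.126 against the rear stop. 4 mm bare steel plate, 160 mm wide, 148 mm long (chest x -100 to 48 when shut), top 6 mm above the deck, 0.3 to 0.7 kg, about 2.5 N friction; it stays where left and cannot be lifted. The catch blocks it until held down; the lid then slides over the catch and keeps it down.
- window (a point): Centre of the lid's one window for the fingers, at the height of its flange's top, 92 mm above the bench; travels with the lid. The opening is 42 mm (chest x) by 60 mm (y); shut it spans chest x -19 to 23 mm. A turned-up flange, 3 mm thick, stands all round it, top 12 mm above the deck. The catch stands in it, 2 mm from its front edge.
- push_wall (a point): Middle of the window's rear wall, on the inner upright face that looks to chest -x, 88 mm above the bench; travels with the lid. Fingers in the window push the lid here, towards chest +x. 23 mm behind the catch's centre when shut.
- lid_front (a point): Middle of the lid's front edge, on its top face, 86 mm above the bench; travels with the lid. Shut it is 100 mm before the catch's centre. The catch springs up in front of this edge once it has passed, at about 0.117 to 0.120 m open.
- catch (a joint): How far (m) the catch is pressed: 0 up, 0.014 fully down, top flush with the deck. Steel spring plunger, 34 mm across, bevelled top with a flat face 25 mm across; 4 N starts it, 9 N holds it fully down. Moves only vertically, does not travel with the lid, comes up by itself. The lid passes freely when the catch's top is at most about 2 mm above the deck (pressed 0.012).
- catch_top (a point): Centre of the top face of the catch; goes down with it. 94 mm above the bench when up (2 mm above the window's flange), 80 mm when fully down.
- tray: Open cardboard tray full of nuts, 120 x 150 x 55 mm high, 0.9 kg, loose on the bench beside the chest; origin at the centre of its underside. Leave alone.
- wrench: Steel wrench 170 mm long, lying loose on the bench beside the chest; origin at mid-length on the bench. Leave alone.
- sleeve: Rust-brown steel sleeve standing on end, 44 mm across, 60 mm high, bore 26 mm, 0.45 kg; origin at the centre of its underside. Leave alone.
- nut: Big steel hexagon nut lying flat, 55 mm across flats, 29 mm high, 0.35 kg; origin at the centre of its underside. Leave alone.

How it is judged (in metres and radians):
On the way, in this order (a step that is already met when the one before it is completed fails the run):
1. the catch is pressed down at least 8 mm while the lid is still shut (open less than 15 mm) (value of joint catch above 0.008 m and value of joint lid below 0.015 m), for 0.1 s.
2. the lid has been pushed 30 mm back over the held-down catch (value of joint lid above 0.03 m and value of joint catch above 0.009 m).
At the end, for the whole second after the job is handed in: The lid is at rest at least 115 mm open, the catch is up again (within 3 mm of its top position) in front of the lid's edge, and tray, wrench, sleeve and nut are within 15 mm of where they stood (value of joint lid above 0.115 m and velocity of joint lid below 0.005 m/s and value of joint catch below 0.003 m and distance of each of tray, wrench, sleeve, nut from where it was at the start of the episode below 0.015 m); the robot touches nothing.
It fails at once if the tray, wrench, sleeve or nut is lifted, carried or shifted (more than 15 mm) or the sleeve knocked over (distance of any of tray, wrench, sleeve, nut from where it was at the start of the episode above 0.015 m or angle between sleeve's own z axis and vertical above 0.5 rad).
It also fails if it takes over 40 s, if anything falls off the work surface, if the arm or the gripper's body presses on something with over 40 N, if the wrist force passes 120 N, or if a joint passes its speed limit or range.

## Working session

There is one attempt and no reset: what is moved stays moved. The work goes in short steps, Python scripts to look and compute and a tool call to move; the robot and the scene stay as the last step left them, time stands still between calls to the robot, and variables do not carry over. Pictures are saved under pics/ and viewed, and the job is handed in when it is done.

Besides the shell and the picture viewer there is one more tool, called after "Request:" by a JSON object that holds its "method" and its "body". drive_tool: Moves the arm, as the interface text tells. Its arguments: {"type":"object","properties":{"deltas":{"type":"string"}},"required":["deltas"]}

```bash
mkdir -p pics
cat > h.py <<'E'
import numpy as np, cv2
from cell import ctrl, imaging, models
def px(im,p,z=None):
    f=im["color"].shape[0]/2/np.tan(np.radians(im["vfov"])/2); E=np.array(im["extrinsics"])
    d=np.array([(p[0]-im["cx"])/f,(p[1]-im["cy"])/f,1.]); 
    if z is None:
        c,r=int(round(p[0])),int(round(p[1])); w=im["range_z"][r-1:r+2,c-1:c+2]; w=w[w>0]
        k=np.median(w) if len(w) else np.nan
    else:
        k=(z-E[2,3])/(E[:3,:3]@d)[2]
    return E[:3,:3]@(d*k)+E[:3,3]
def save(im,n): cv2.imwrite("pics/"+n,im["color"][:,:,::-1])
E
python3 - <<'E'
from h import *
Z={'catch_top':94,'window':92,'push_wall':88,'lid_front':86,'chest':0,'tray':0,'wrench':0,'sleeve':0,'nut':0}
for n in ("top","side"):
    im=imaging.get_image(n); save(im,n+"0.png")
    for t,z in Z.items():
        for r in models.landmark_of(im,t)[:2]:
            print(n,t,round(r["score"],2),np.round(r["point"],1),"plane",np.round(px(im,r["point"],z)),"depth",np.round(px(im,r["point"])))
s=ctrl.read_state(); print(s["clock"],s["eef_pos"],s["tool_rot"],s["width"])
E
```

```text
top catch_top 0.59 [254.7 233.2] plane [505. 123.  94.] depth [505. 124.  92.]
top window 0.97 [256.  231.4] plane [508. 121.  92.] depth [508. 121.  92.]
top push_wall 0.87 [262.6 218.4] plane [534. 109.  88.] depth [534. 109.  85.]
top push_wall 0.58 [257.6 229.2] plane [513. 118.  88.] depth [512. 118.  92.]
top lid_front 0.72 [240.5 279.6] plane [416. 151.  86.] depth [416. 151.  83.]
top chest 0.72 [262.6 234.8] plane [507. 114.   0.] depth [502. 108.  92.]
top tray 0.73 [260.6 219. ] plane [541. 119.   0.] depth [532. 112.  90.]
top tray 0.59 [189.6 149.8] plane [693. 273.  -0.] depth [680. 262.  51.]
top wrench 0.92 [182.1 243.1] plane [491. 285.   0.] depth [491. 284.   4.]
top wrench 0.72 [255.9 232.5] plane [512. 129.  -0.] depth [506. 121.  92.]
top sleeve 0.78 [331.7 254.8] plane [464. -31.   0.] depth [465. -31.  -1.]
top nut 0.78 [354.9 203.2] plane [573. -82.   0.] depth [573. -82.  -1.]
side catch_top 0.54 [243.5 195.5] plane [507. 129.  94.] depth [507. 130.  94.]
side window 0.9 [243.3 200.7] plane [506. 113.  92.] depth [506. 110.  94.]
side push_wall 0.86 [256.9 203.5] plane [534. 106.  88.] depth [534. 106.  88.]
side lid_front 0.69 [200.1 196.1] plane [415. 147.  86.] depth [415. 147.  86.]
side chest 0.74 [244.8 230.7] plane [507. 127.   0.] depth [504.  34.  76.]
side tray 0.95 [314.8 186.5] plane [696. 292.   0.] depth [665. 157.  90.]
side wrench 0.61 [202.8 196.2] plane [409. 273.  -0.] depth [421. 146.  86.]
side sleeve 0.61 [226.8 280.1] plane [464. -22.   0.] depth [466. -53.  32.]
side sleeve 0.41 [292.8 295.6] plane [587. -73.   0.] depth [582. -99.  29.]
side nut 0.65 [287.5 293.6] plane [577. -67.   0.] depth [573. -94.  30.]
1.0 [ 220.37502512 -611.51852012  231.35205384] [ 3.14153639e+00 -4.46201711e-05  3.45832318e-01] 85.61244019933329
```

View pics/top0.png

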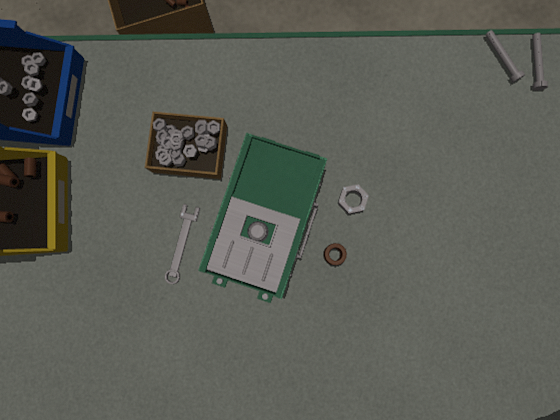

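View pics/side0.png

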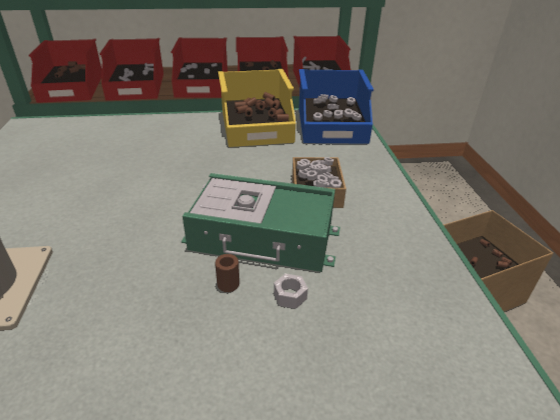

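Run:
```python
from h import *
im=imaging.get_image("top")
# height map of the chest zone: world points
f=210/np.tan(np.radians(im["vfov"])/2);E=np.array(im["extrinsics"])
v,u=np.mgrid[0:420,0:560];k=im["range_z"].astype(float)
P=np.stack([(u-im["cx"])/f*k,(v-im["cy"])/f*k,k],-1)@E[:3,:3].T+E[:3,3]
print(np.round(E,2).tolist(),f)
m=(k>0)&(P[...,2]>75)&(P[...,2]<100)&(P[...,0]>350)&(P[...,0]<750)&(P[...,1]>-50)&(P[...,1]<260)
c=cv2.minAreaRect(P[m][:,:2].astype(np.float32));print("chest top rect",c)
c0=im["color"][190:275,215:300]
cv2.imwrite("pics/crop0.png",cv2.resize(c0[:,:,::-1],None,fx=7,fy=7,interpolation=cv2.INTER_CUBIC))
```

```text
[[-0.0, -0.99, 0.13, 444.57], [-1.0, 0.01, 0.02, 47.04], [-0.02, -0.13, -0.99, 1019.41], [0.0, 0.0, 0.0, 1.0]] 482.3294128544216
chest top rect ((543.0335083007812, 108.41336059570312), (169.5682373046875, 287.3492736816406), 71.447509765625)
```

View pics/crop0.png

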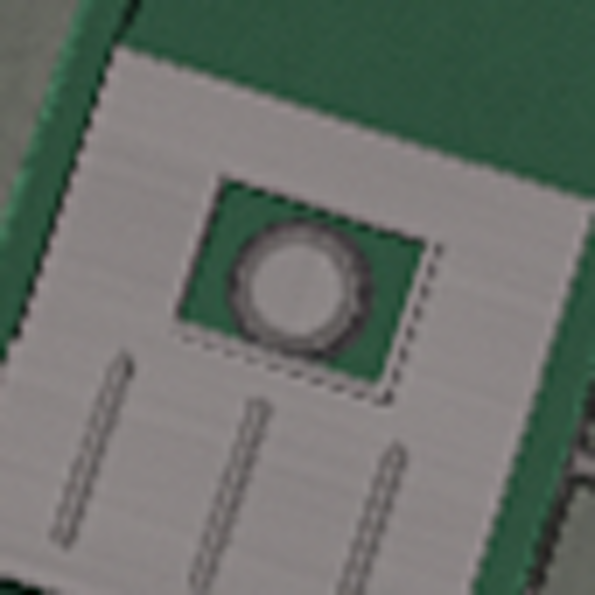

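Request:
{"method": "drive_tool", "body": {"deltas": "0.03 -0.02 0 3 0;0.07 -0.05 0 7 0;0.11 -0.08 0 11 0;0.15 -0.105 0 15 0;0.19 -0.13 0 19 0;0.23 -0.16 0 23 0;0.27 -0.185 0 27 0;0.31 -0.21 0 31 0;0.34 -0.235 0 35 0;0.367 -0.252 0 38.4 0;0.367 -0.252 0 38.4 0;0.367 -0.252 0 38.4 0"}}

```text
clock: 2.55
eef_pos: [479.8, -250.7, 231.4]
tool_rot: [3.141, 0.0, -0.324]
force: [0.2, -0.3, -0.2]
width: 0.4
```

The picture shows the catch's centre in the window at crop (301,287), about (257.6, 230.6) in the top image.

Run:
```python
from h import *
im=imaging.get_image("top"); save(im,"top1.png")
print(px(im,(257.6,230.6),94))
p=px(im,(257.6,230.6),94)
s=ctrl.read_state();yaw=s["tool_rot"][2];print(s["eef_pos"],s["tool_rot"],s["qpos"])
a=-np.radians(18.55)
for c in (np.array([509,119.8]),p[:2]):
    t=c+3*np.array([np.cos(a),np.sin(a)]);d=t-s["eef_pos"][:2]
    print(d@[np.cos(yaw),np.sin(yaw)],d@[np.sin(yaw),-np.cos(yaw)])
```

```text
[509.61616194 117.81326123  94.        ]
[ 479.50689857 -251.19028646  231.43142025] [ 3.14079553e+00  1.45492177e-05 -3.25686153e-01] [ 0.28597428  0.4795012   0.21193548  1.82648873 -0.12861116  0.84881542
 -1.33662643]
-87.75897513733695 -360.9302140434303
-86.53952912414668 -359.2450618569033
```

Request:
{"method": "drive_tool", "body": {"deltas": "-0.012 -0.05 0 0 0;-0.024 -0.1 0 0 0;-0.036 -0.15 0 0 0;-0.048 -0.2 0 0 0;-0.06 -0.25 0 0 0;-0.072 -0.3 0 0 0;-0.082 -0.34 0 0 0;-0.087 -0.36 0 0 0;-0.087 -0.36 0.04 0 0;-0.087 -0.36 0.08 0 0;-0.087 -0.36 0.12 0 0;-0.087 -0.36 0.12 0 0"}}

```text
clock: 4.1
eef_pos: [510.6, 116.9, 109.2]
tool_rot: [3.138, 0.005, -0.327]
force: [-0.4, -0.7, 0.8]
width: -0.2
```

Run:
```python
from h import *
im=imaging.get_image("side"); save(im,"side2.png")
cv2.imwrite("pics/side2c.png",cv2.resize(im["color"][130:270,170:350,::-1],None,fx=4.2,fy=4.2,interpolation=cv2.INTER_CUBIC))
s=ctrl.read_state();print(s["eef_pos"],s["tool_rot"],s["force"])
c=np.array([509.3,119]);a=np.radians(-18.55);d=s["eef_pos"][:2]-c
print("chest rel",d@[np.cos(a),np.sin(a)],d@[-np.sin(a),np.cos(a)])
```

```text
[512.15822366 117.431281   110.97243246] [ 3.13994761e+00  1.58162387e-03 -3.26422922e-01] [1.29946863 0.0418931  0.35851969]
chest rel 3.208788507180628 -0.5779256850139216
```

View pics/side2c.png

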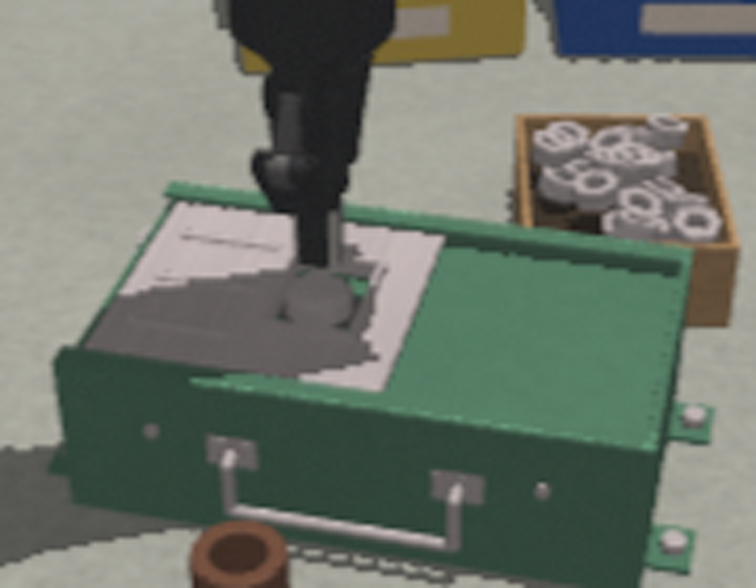

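The side view shows the shut fingertips (around 315,262 in the crop) just above the catch (315,300), clear of the flange. Now I press.

Request:
{"method": "drive_tool", "body": {"deltas": "0 0 0.006 0 0;0 0 0.012 0 0;0 0 0.016 0 0;0 0 0.02 0 0;0 0 0.024 0 0;0 0 0.026 0 0;0 0 0.026 0 0;0 0 0.026 0 0"}}

```text
clock: 5.15
eef_pos: [512.8, 119.1, 85.7]
tool_rot: [-3.141, -0.001, -0.324]
force: [-0.8, -0.1, 6.9]
width: 0.0
```

Run:
```python
from h import *
s=ctrl.read_state();print(s["clock"],s["eef_pos"],s["tool_rot"],s["force"])
```

```text
5.15 [512.78542522 119.06086408  85.67783079] [-3.14110836e+00 -5.23247339e-04 -3.24336561e-01] [-0.76085693 -0.14024021  6.94139903]
```

Request:
{"method": "drive_tool", "body": {"deltas": "0 0 0.002 0 0;0 0 0.004 0 0;0 0 0.005 0 0;0 0 0.005 0 0"}}

```text
clock: 5.65
eef_pos: [512.8, 119.0, 80.8]
tool_rot: [-3.141, -0.001, -0.324]
force: [-1.4, -0.8, 7.7]
width: -0.0
```

Request:
{"method": "drive_tool", "body": {"deltas": "0 0 0.0005 0 0;0 0 0.001 0 0;0 0 0.001 0 0"}}

```text
clock: 6.02
eef_pos: [512.8, 119.0, 80.1]
tool_rot: [-3.141, -0.001, -0.324]
force: [-1.2, 0.1, 9.7]
width: 0.1
```

Request:
{"method": "drive_tool", "body": {"deltas": "0.003 0 0 0 0;0.006 0 0 0 0;0.009 0 0 0 0;0.011 0 0 0 0;0.013 0 0 0 0;0.015 0 0 0 0;0.017 0 0 0 0;0.019 0 0 0 0"}}

```text
clock: 7.02
eef_pos: [521.5, 116.2, 80.0]
tool_rot: [3.139, 0.017, -0.321]
force: [-21.1, 7.2, 29.5]
width: -0.1
```

Run:
```python
from h import *
im=imaging.get_image("side")
cv2.imwrite("pics/side3c.png",cv2.resize(im["color"][130:270,170:350,::-1],None,fx=4.2,fy=4.2,interpolation=cv2.INTER_CUBIC))
s=ctrl.read_state();print(s["eef_pos"],s["force"])
for r in models.landmark_of(im,"lid_front")[:2]: print(r["score"],px(im,r["point"],86))
```

```text
[521.50305911 116.23015291  80.03338417] [-18.56071991   7.33538506  28.74115236]
0.89 [416.33589922 139.58183218  86.        ]
```

View pics/side3c.png

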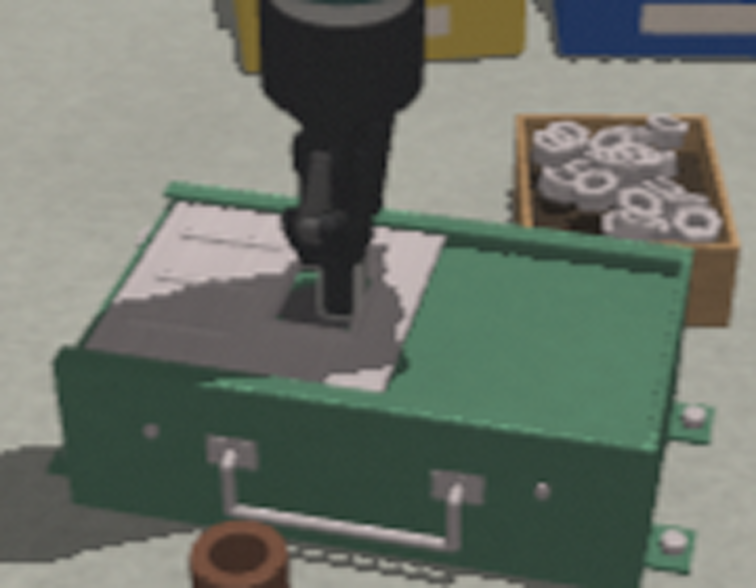

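The fingers are in the window on the catch. The force (29 N down, 20 N back) suggests the tip is bottomed and held by friction, so I'll ease off vertically.

Request:
{"method": "drive_tool", "body": {"deltas": "0 0 -0.0005 0 0;0 0 -0.001 0 0;0 0 -0.001 0 0"}}

```text
clock: 7.5
eef_pos: [524.4, 115.2, 80.1]
tool_rot: [3.14, 0.011, -0.322]
force: [-10.9, 3.9, 13.4]
width: 0.4
```

Request:
{"method": "drive_tool", "body": {"deltas": "0.001 0 -0.0003 0 0;0.002 0 -0.0003 0 0;0.004 0 -0.0003 0 0;0.006 0 -0.0003 0 0;0.006 0 -0.0003 0 0"}}

```text
clock: 8.12
eef_pos: [532.4, 112.5, 80.2]
tool_rot: [3.14, 0.007, -0.323]
force: [-7.0, 3.2, 6.3]
width: 0.1
```

Run:
```python
from h import *
im=imaging.get_image("side")
cv2.imwrite("pics/side4c.png",cv2.resize(im["color"][130:270,170:350,::-1],None,fx=4.2,fy=4.2,interpolation=cv2.INTER_CUBIC))
```

```text
(no output)
```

View pics/side4c.png

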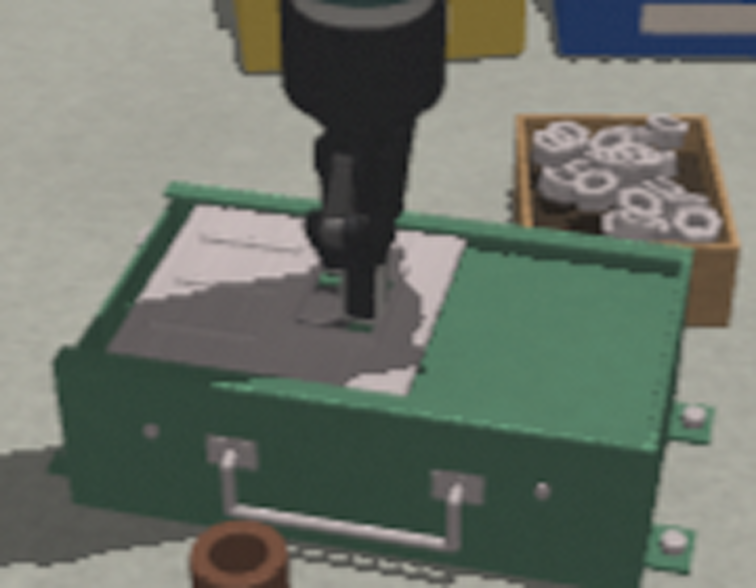

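The lid's front edge has moved back and its window edge now covers the catch. I'll keep pushing, easing up slightly.

Request:
{"method": "drive_tool", "body": {"deltas": "0.004 0 0 0 0;0.01 0 -0.0003 0 0;0.016 0 -0.0008 0 0;0.023 0 -0.0013 0 0;0.03 0 -0.0015 0 0;0.037 0 -0.0015 0 0;0.044 0 -0.0015 0 0;0.051 0 -0.0015 0 0;0.058 0 -0.0015 0 0;0.065 0 -0.0015 0 0;0.07 0 -0.0015 0 0;0.07 0 -0.0015 0 0"}}

```text
clock: 9.68
eef_pos: [598.6, 90.3, 80.2]
tool_rot: [3.14, 0.008, -0.323]
force: [-5.5, 2.2, -2.6]
width: -0.2
```

Request:
{"method": "drive_tool", "body": {"deltas": "0.007 0 -0.0005 0 0;0.014 0 -0.0005 0 0;0.021 0 -0.0005 0 0;0.028 0 -0.0005 0 0;0.034 0 -0.0005 0 0;0.038 0 -0.0005 0 0;0.041 0 -0.0005 0 0;0.042 0 -0.0005 0 0;0.042 0 -0.0005 0 0"}}

```text
clock: 10.8
eef_pos: [640.3, 75.8, 82.1]
tool_rot: [3.141, 0.004, -0.324]
force: [-5.1, 2.5, -0.7]
width: 0.4
```

Run:
```python
from h import *
s=ctrl.read_state();d=s["eef_pos"][:2]-np.array([509.3,119]);a=np.radians(-18.55);print("rel",d@[np.cos(a),np.sin(a)])
im=imaging.get_image("side")
cv2.imwrite("pics/side5c.png",cv2.resize(im["color"][130:270,170:350,::-1],None,fx=4.2,fy=4.2,interpolation=cv2.INTER_CUBIC))
for n in("catch_top","lid_front"):
  for r in models.landmark_of(im,n)[:2]: print(n,r["score"],px(im,r["point"],90),px(im,r["point"]))
```

```text
rel 137.9565164130665
catch_top 0.6 [510.70798461 138.42717795  90.        ] [511.18477014 154.50572501  79.0746601 ]
lid_front 0.86 [541.71394894 106.34830444  90.        ] [542.28273543 113.94147442  84.606077  ]
lid_front 0.51 [ 472.12746732 -113.74896819   90.        ] [470.00057413 -51.80131547  26.06865971]
```

View pics/side5c.png

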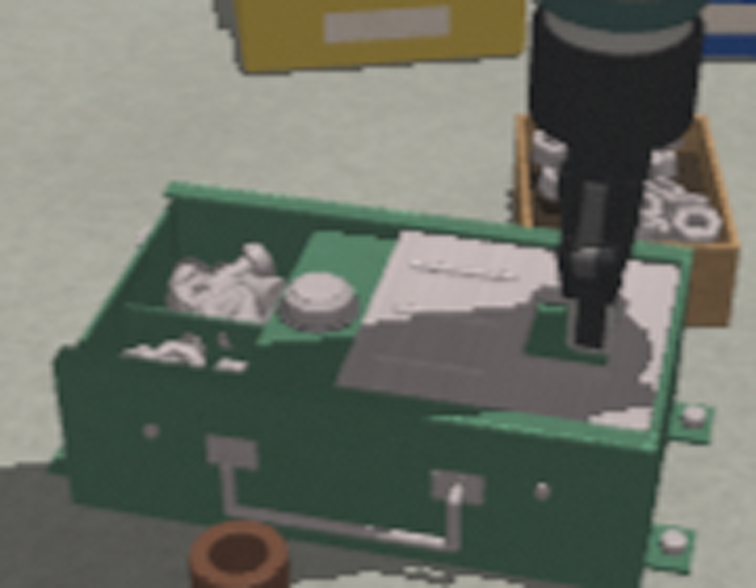

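The catch (320,300) is fully up in front of the lid's edge (375,300), and the lid is near its rear stop. I'll back off and lift out.

Request:
{"method": "drive_tool", "body": {"deltas": "-0.004 0 0 0 0;-0.009 0 0 0 0;-0.009 0 -0.002 0 0;-0.009 0 -0.02 0 0;-0.009 0 -0.05 0 0;-0.009 0 -0.09 0 0;-0.009 0 -0.12 0 0;-0.009 0 -0.15 0 0;-0.009 0 -0.15 0 0"}}

```text
clock: 12.08
eef_pos: [636.2, 77.9, 236.9]
tool_rot: [-3.138, -0.007, -0.325]
force: [-0.1, -0.2, 0.5]
width: -0.2
```

Run:
```python
from h import *
Z={'catch_top':94,'lid_front':86,'push_wall':88,'tray':0,'wrench':0,'sleeve':0,'nut':0}
a=np.radians(-18.55)
for n in("top","side"):
  im=imaging.get_image(n);save(im,n+"6.png")
  for t,z in Z.items():
    for r in models.landmark_of(im,t)[:2]:
      p=px(im,r["point"],z);d=p[:2]-[509.3,119];print(n,t,round(r["score"],2),np.round(p),"chest x",round(d@[np.cos(a),np.sin(a)],1))
print(ctrl.read_state()["force"])
```

```text
top tray 0.65 [701. 271.   0.] chest x 133.4
top wrench 0.97 [489. 283.   0.] chest x -71.1
top sleeve 0.76 [464. -33.  -0.] chest x 5.7
top sleeve 0.18 [571. -73.   0.] chest x 119.6
top nut 0.92 [572. -75.   0.] chest x 120.9
side catch_top 0.48 [505. 130.  94.] chest x -7.9
side lid_front 0.9 [536. 111.  86.] chest x 27.6
side lid_front 0.41 [ 467. -111.   86.] chest x 33.0
side push_wall 0.85 [655.  73.  88.] chest x 153.4
side tray 0.61 [691. 271.   0.] chest x 123.7
side sleeve 0.95 [468. -26.   0.] chest x 7.0
side nut 0.72 [580. -74.   0.] chest x 128.7
[ 0.13968893 -0.55299165  0.42298969]
```

View pics/side6.png

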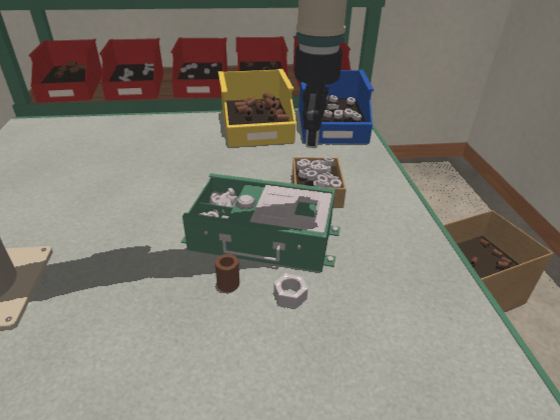

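The catch (245,201) stands up in front of the lid. In the side view the lid points have moved about 125 mm, and the other things are where they were. The gripper is clear of everything.

```bash
python3 -c "
from cell import ctrl; print(ctrl.finish_job())"
```

```text
the job is handed in; nothing more can be done
None
```

The chest lid is open and held by the catch, and I handed the job in at about 12 s. The job report gives no verdict.

**What I did:** With the shut fingertips in the window I pressed the catch to its bottom, with the tip at about 80 mm. I held it down while pushing the lid's rear wall until the lid covered the catch, then pushed on to about 125 mm. After that I backed off the wall and lifted clear.

**Hitch on the way:** The first push stalled at about 29 N down and 20 N back, probably friction on the bottomed catch. Easing the downward press by 1 mm freed it.

**Last checks:**
- **Lid:** the push-wall and front-edge points each moved about 125 mm in the side view.
- **Catch:** it stands up in front of the lid's edge in the side pictures.
- **Tool force:** the reading was near zero.
- **Tray, wrench, sleeve and nut:** they look unmoved. The networks' positions before and after agreed within a few mm for most. The side-view tray landmark jumped by about 21 mm between shots. I took that as network error, because the top view differed by only 8 mm, the two pictures match, and nothing came near the tray.
- **Not confirmed:** the top-view network found no lid or catch points after opening, so the lid reading rests on the side camera and the tool position. The wrench was found only in the top view at the end.

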